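# Put the lift-out cup back in the hall turntable

### The arm

A 7-joint arm with a two-finger parallel gripper is mounted at the origin on the work surface. World frame = base frame: x ahead of the robot, y to its left, z up, the work surface at z = 0. Lengths are in m, angles in rad, forces in N, time in s.
With the tool pointing down it reaches from about 0.35 to 0.9 m from the base axis. Payload 8.1 kg.
Tool frame: the origin (TCP) lies midway between the tips of the shut fingers; the grasp point (between the pads) lies arm.tcp_to_grasp behind it (arm.tcp_to_grasp is the distance from the TCP to the grasp point, in m); z points along the fingers, y is the line along which they close (so a half turn about z gives the same grasp; the last joint's range is limited). The gripper opens to 92 mm and grips with 3 to 60 N. Pads are 19 mm wide; open, the fingers measure 130 mm over their backs; the gripper's body (75 mm by 190 mm) begins 47 mm behind the grasp point.
Start: joints at [1.023, 0.434, 0.025, 1.573, -0.012, 1.134, -0.075], TCP at [0.269, -0.564, 0.199] pointing down, gripper open.
Joint ranges: [-2.62, 2.62], [-0.44, 2.09], [-1.27, 1.32], [0.08, 2.57], [-1.32, 4.46], [0.12, 2], [-2.74, 2.74]. Speed limits (rad/s): [2.22, 2.22, 3.01, 3.01, 3.14, 3.14, 3.14].

### API

Orientations are given as a rotation vector (axis times angle).
In Python, from cell import observe, get_image, arm gives the robot as it stands. The module is installed in compiled form; this text tells all that it offers.
- The arm moves only by the tool drive_tool, never from a script. Its argument "steps" is a list of rows, each a list of 5 numbers: the closure, from 0 (fully open) to 1 (shut), then the shift along the world's x, y, z in mm, then the turn about the world's z in rad. In form: [[hand, x, y, z, roll], ...]. A call has 1 to 20 rows; each row shifts and turns the commanded pose from where the row before left it; what a row does not reach is not made up. A row lasts 1/12 s, in which the tool goes at most 41.7 mm and 7.16 degrees, less where a joint would pass 70% of its speed; a pose out of reach is approached as far as the arm can. A call with a gripper value outside its range is refused whole. The fingers move at their own pace and stop on an object; "grip_force" is the grip in N (left out, the last holds). Time passes only in rows, so rows that do not move let the fingers close. It gives the time, the measured TCP pose, the force, the opening and the grip force at its end, in the units of the state.
- observe(): the state, without advancing time (a new reading comes with each control period).
- get_image(name): name is "scene" or "top"; returns a dict with "image" (384x512x3 uint8, red, green, blue), "vfov" (degrees; the focal length in pixels is half the picture's height over the tangent of half this angle, whatever the lens; pixels are square), "cx", "cy" (the principal point, pixels), "xyz" and "attitude" of the camera in the world. Camera axes: x right, y down, z forward; pixel columns grow to the right and rows downward; lengths in m; the calibration is good to about 2 mm. A picture is of the moment at which its call begins. There is no depth.
- arm.sign_off(): hands the job in; it is judged then, once.
The state is a dict: "clock": time; "joints": joint angles; "dq": joint speeds; "joint_efforts": joint torques, N m; "position": TCP position; "ee_rot": TCP orientation; "force": force on the tool from outside, world axes, zero at the start; "ft_torque": the same for the moment, N m; "width": opening from 0.0 (shut) to 1.0 (fully open); "gripper_force": force on a finger pad.
Only numpy, scipy, OpenCV 4.12 (cv2) and the standard library are available. Lean on these libraries where they do the work, as an engineer would, in place of code of your own. Each camera call takes 0.05 s, during which the arm holds its last target. There are 200 camera calls.

### The job

Put the loose tapered plastic cup back into the one empty socket of the turntable tray: hold it upright by its straight upper part, lower it in and let go as soon as it rests, without dropping it in or pressing it down so that it wedges tight. It should end standing upright in the socket; leave the straight-sided canister where it is and do not knock over the glass of pens.

Things in the scene. Friction and masses are not known exactly. Their poses are not given: they have to be found in the camera images.
- cup_band (a point): Loose white plastic cup, open top, 100 mm tall, ~130 g, upright on the birch board (board top at z = 18 mm). Lower 48 mm tapered: foot 34 mm across, widening evenly to 56; upper 52 mm a straight round band, 56 mm across, 3 mm wall. Point: on the axis at mid-band, where to grip, 74 mm above the foot, 26 below the rim; z up the axis. With the cup at rest in the socket it is about 36 mm above the mouth.
- socket_mouth (a point): Empty one of 3 white tapered sockets (55 tall, 58 wide) 80 mm from the axis of a 270 mm round tray that turns lightly if pushed; the others hold like cups (torch, coins; tops to 155 mm above tray), 139 mm off. Point: centre of its mouth, 93 mm above the table; z up, x outward. Bore 52 mm across, narrowing like the cup (1 mm radius per 4.4 mm): the cup hangs by its taper, foot 38 mm down, off the floor.
- canister: Straight-sided white plastic canister with a closed lid, 58 mm across, 98 mm tall, loose on the board; looks like the cup but is not tapered. Origin at the centre of its underside.
- pen_glass: Clear glass tumbler holding four pens, loose on the board, 72 mm across at the rim, 95 mm tall, pens up to 146 mm. Origin at the centre of its underside.

How it is judged:
On the way:
1. the cup is lowered into the empty socket while the fingers still hold it: to within about 14 mm of its rest, or until it touches the socket with its foot at least 12 mm below the mouth ((z of cup_band in the frame of socket_mouth below 0.05 m or (z of cup_band in the frame of socket_mouth below 0.062 m and contact force between cup and turntable above 0.2 N)) and horizontal distance between cup_band and socket_mouth below 0.012 m and contact force between the fingers and cup above 0.5 N), for 0.1 s.
At the end, for the whole second after the job is handed in: The cup rests in the empty socket, its band centre 22 to 46 mm above the mouth (foot some 28 mm or more below the mouth), within 12 mm of the socket's axis, within 10 degrees of upright, at rest and let go (z of cup_band in the frame of socket_mouth between 0.022 and 0.046 m and horizontal distance between cup_band and socket_mouth below 0.012 m and angle between cup_band's own z axis and vertical below 0.175 rad and linear speed of cup below 0.02 m/s); the robot touches nothing.
It fails at once if the held cup is pressed hard into the socket (over 40 N of contact force between cup and turntable) (contact force between cup and turntable above 40 N and contact force between the fingers and cup above 3 N).
It fails at once if the canister is moved more than 30 mm (distance of canister from where it was at the start of the episode above 0.03 m).
It fails at once if the glass of pens is tipped over (angle between pen_glass's own z axis and vertical above 0.5 rad).
It also fails if it takes over 40 s, if anything falls off the work surface, if the arm or the gripper's body presses on something with over 40 N, if the wrist force passes 120 N, or if a joint passes its speed limit or range.

## Working session

There is one attempt and no reset: what is moved stays moved. The work goes in short steps, Python scripts to look and compute and a tool call to move; the robot and the scene stay as the last step left them, time stands still between calls to the robot, and variables do not carry over. Pictures are saved under pics/ and viewed, at most 10 in all, crops included, and the job is handed in when it is done.

Besides the shell and the picture viewer there is one more tool, called after "Request:" by a JSON object that holds its "method" and its "body". drive_tool: Moves the arm, as the interface text tells. Its arguments: {"type":"object","properties":{"steps":{"type":"array"},"grip_force":{"type":"number"}},"required":["steps"]}

```bash
mkdir -p pics; python3 - <<'E'
from cell import observe,get_image,arm
import cv2
s=observe();print(s, arm.tcp_to_grasp)
for n in("scene","top"):
    d=get_image(n);cv2.imwrite(f"pics/{n}0.png",d["image"][:,:,::-1]);print(n,{k:v for k,v in d.items() if k!="image"})
E
```

```text
{'clock': 0.0, 'joints': array([ 1.02341186,  0.43521978,  0.02498903,  1.57410719, -0.01158047,
        1.13396814, -0.0750679 ]), 'dq': array([-1.25561486e-03,  1.59023080e-05,  2.18573386e-04,  5.76200184e-04,
        6.90011274e-04, -6.51662352e-04,  4.89291318e-05]), 'joint_efforts': array([-5.26819258e-04, -6.67839718e+01,  9.85357203e-01, -3.14469016e+01,
       -6.04146277e-02,  4.29401058e-02,  1.48829627e-04]), 'position': array([ 0.26860825, -0.56372739,  0.19824327]), 'ee_rot': array([-3.06280064e+00, -6.92528174e-01,  7.90556866e-04]), 'force': array([ 0.04269479, -0.20081767,  0.79164328]), 'ft_torque': array([ 0.02940865,  0.07998036, -0.00878022]), 'gripper_force': 0.0, 'width': 0.9973471960526793} 0.0188
scene {'vfov': 43.416827681312945, 'cx': 263.8653599860091, 'cy': 196.49079170104181, 'xyz': array([ 1.04536764, -0.09854293,  0.79421238]), 'attitude': array([-1.99463662, -1.70320487,  0.53975018])}
top {'vfov': 44.0994518005062, 'cx': 263.161644695234, 'cy': 194.75278005275229, 'xyz': array([ 0.42853597, -0.04160907,  1.0171049 ]), 'attitude': array([-2.17344572,  2.12364508, -0.09643487])}
```

View pics/scene0.png

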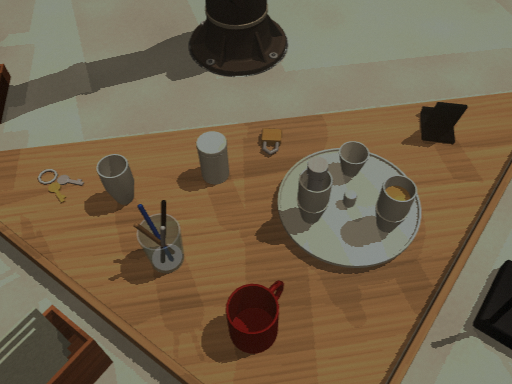

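View pics/top0.png

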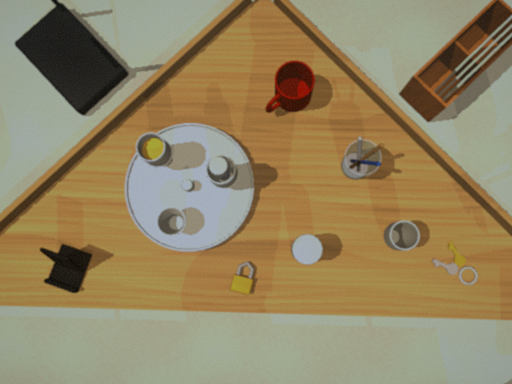

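The scene view shows the loose cup at (116,178), the canister at (213,158), the pen glass at (162,245), and the empty socket at (353,155). In the top view the cup rim is at about (403,235), the canister at (307,249), the empty socket at about (172,221) and the tray centre at about (188,186).

```bash
cat > h.py <<'E'
import numpy as np,cv2
from scipy.spatial.transform import Rotation as R
def ray(d,p):
    f=d["image"].shape[0]/2/np.tan(np.radians(d["vfov"]/2))
    v=R.from_rotvec(d["attitude"]).apply([(p[0]-d["cx"])/f,(p[1]-d["cy"])/f,1]);return np.array(d["xyz"]),v
def onz(d,p,z):
    o,v=ray(d,p);return o+v*(z-o[2])/v[2]
def proj(d,P):
    f=d["image"].shape[0]/2/np.tan(np.radians(d["vfov"]/2))
    c=R.from_rotvec(d["attitude"]).inv().apply(np.array(P)-d["xyz"]);return c[:2]/c[2]*f+[d["cx"],d["cy"]]
def crop(d,x,y,w,h,k):
    return cv2.resize(d["image"][y:y+h,x:x+w,::-1],None,fx=k,fy=k,interpolation=cv2.INTER_CUBIC)
E
python3 - <<'E'
from h import *;from cell import get_image
t=get_image("top");s=get_image("scene")
a=crop(t,370,200,70,70,5.7);b=crop(t,137,187,70,70,5.7);c=crop(s,82,142,70,70,5.7);e=crop(s,320,122,70,70,5.7)
r=lambda i:cv2.resize(i,(300,300))
cv2.imwrite("pics/c1.png",np.vstack([np.hstack([r(a),r(b)]),np.hstack([r(c),r(e)])]))
for n,p,z in(("cup",(403,235),.118),("sock",(172,221),.093),("tray",(190,186),.038),("can",(307,249),.116),("glass",(362,159),.113),("torch",(221,171),.19),("coins",(154,150),.14)):
    q=onz(t,p,z);print(n,q.round(3),proj(s,q).round())
# tray fit
hsv=cv2.cvtColor(t["image"],cv2.COLOR_RGB2HSV)
m=((hsv[...,1]<60)&(hsv[...,2]>110)).astype(np.uint8);m[:,:110]=0;m[:,262:]=0;m[:115]=0;m[258:]=0
cs=max(cv2.findContours(m,0,1)[0],key=cv2.contourArea);el=cv2.fitEllipse(cv2.convexHull(cs));print(el,onz(t,el[0],.036))
E
```

```text
cup [ 0.463 -0.281  0.118] [113. 165.]
sock [0.481 0.162 0.093] [353. 152.]
tray [0.558 0.14  0.038] [347. 203.]
can [ 0.433 -0.101  0.116] [211. 141.]
glass [ 0.608 -0.205  0.113] [159. 228.]
torch [0.566 0.058 0.19 ] [313. 160.]
coins [0.612 0.192 0.14 ] [395. 190.]
((187.7914581298828, 185.9686279296875), (129.23777770996094, 132.24468994140625), 131.01742553710938) [0.558196  0.1447697 0.036    ]
```

View pics/c1.png

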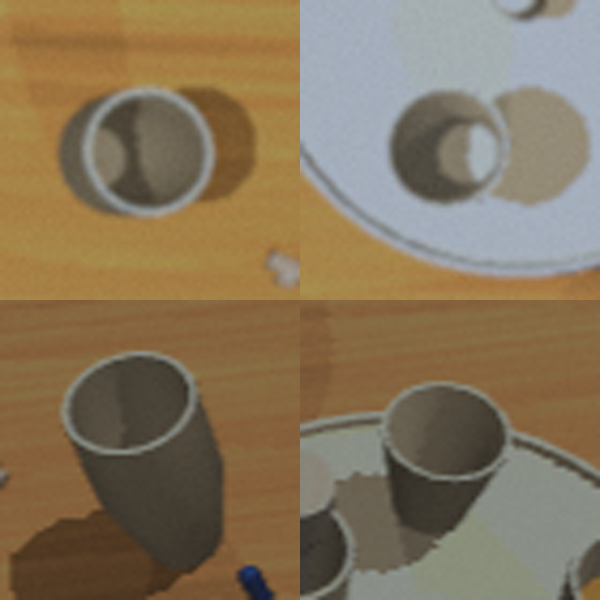

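The crops show the cup rim centred at (404.5,235.2) in top and (112.3,165.8) in scene. The empty socket mouth is at (171.8,221.3) in top and (354.1,152.6) in scene. Both views agree to about 1 px, and the socket comes out 79 mm from the tray axis, as it should. I'll move above the cup and triangulate precisely.

Request:
{"method": "drive_tool", "body": {"steps": [[0, 16, 23.5, 0, 0], [0, 16, 23.5, 0, 0], [0, 16, 23.5, 0, 0], [0, 16, 23.5, 0, 0], [0, 16, 23.5, 0, 0], [0, 16, 23.5, 0, 0], [0, 16, 23.5, 0, 0], [0, 16, 23.5, 0, 0], [0, 16, 23.5, 0, 0], [0, 16, 23.5, 0, 0], [0, 16, 23.5, 0, 0], [0, 16, 23.5, 0, 0], [0, 0, 0, 0, 0], [0, 0, 0, 0, 0]], "grip_force": 8}}

```text
clock: 1.37
position: [0.4618, -0.2804, 0.1989]
ee_rot: [-3.062, -0.698, -0.0]
force: [-0.9, -0.6, -0.3]
width: 1.003
gripper_force: 0.0
```

```bash
python3 - <<'E'
from h import *;from cell import get_image,observe
t=get_image("top");s=get_image("scene");o=observe();print(o["position"],R.from_rotvec(o["ee_rot"]).as_matrix().round(3).tolist(),o["force"],o["joints"].round(2))
def tri(p,q):
    A=[];b=[]
    for d,x in((t,p),(s,q)):
        c,v=ray(d,x);v/=np.linalg.norm(v);M=np.eye(3)-np.outer(v,v);A.append(M);b.append(M@c)
    return np.linalg.solve(sum(A),sum(b))
print("cup",tri((404.5,235.2),(112.3,165.8)),onz(t,(404.5,235.2),.118),onz(s,(112.3,165.8),.118))
print("sock",tri((171.8,221.3),(354.1,152.6)),onz(t,(171.8,221.3),.093),onz(s,(354.1,152.6),.093))
cv2.imwrite("pics/s1.png",crop(s,40,90,190,190,3))
E
```

```text
[ 0.46035063 -0.28291287  0.19891069] [[0.903, 0.43, -0.001], [0.43, -0.903, -0.0], [-0.001, 0.0, -1.0]] [-0.27871193 -0.56857783 -0.11091165] [ 0.53  0.3  -0.11  1.77  0.04  1.07 -0.71]
cup [ 0.46293192 -0.28348893  0.11516174] [ 0.46283143 -0.28336259  0.118     ] [ 0.46550108 -0.28208134  0.118     ]
sock [0.48057679 0.1643867  0.08948655] [0.48015787 0.16239652 0.093     ] [0.4833866  0.16432524 0.093     ]
```

View pics/s1.png

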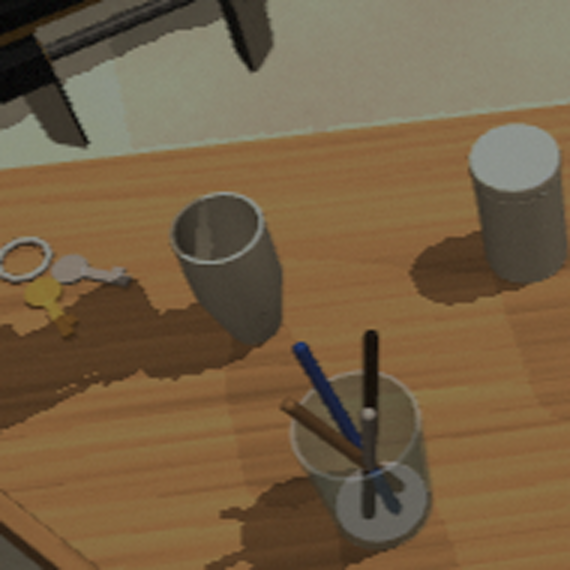

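The gripper hangs over the cup, with fingertips at about scene pixels (68,138) and (127,113). The cup, glass and canister haven't moved. I'll check that against the projected TCP.

```bash
python3 - <<'E'
from h import *;from cell import get_image,observe
s=get_image("scene");o=observe();p=o["position"];y=R.from_rotvec(o["ee_rot"]).as_matrix()[:,1]
print(p,proj(s,p))
for k in(-.046,.046,-.065,.065):print(k,proj(s,p+k*y))
E
```

```text
[ 0.46008708 -0.28337297  0.19892247] [ 99.1009552  132.85820993]
-0.046 [124.49991438 121.50144296]
0.046 [ 72.73614773 144.64684161]
-0.065 [134.72129542 116.9311044 ]
0.065 [ 61.5514439  149.64791563]
```

Request:
{"method": "drive_tool", "body": {"steps": [[0, 3, 0, -10, 0], [0, 0, 0, -13, 0], [0, 0, 0, -13, 0], [0, 0, 0, -13, 0], [0, 0, 0, -13, 0], [0, 0, 0, 0, 0], [0, 0, 0, 0, 0], [0, 0, 0, 0, 0]]}}

```text
clock: 2.18
position: [0.4639, -0.2828, 0.1373]
ee_rot: [3.064, 0.691, 0.0]
force: [0.2, 0.5, 0.4]
width: 1.003
gripper_force: 0.0
```

```bash
python3 - <<'E'
from h import *;from cell import get_image,observe
s=get_image("scene");o=observe();p=o["position"];y=R.from_rotvec(o["ee_rot"]).as_matrix()[:,1]
print(p)
im=crop(s,40,80,150,130,5)
for k in(-.046,.046,0):
    q=(proj(s,p+k*y)-[40,80])*5+2;cv2.circle(im,tuple(int(v) for v in q),4,(0,0,255),1)
cv2.imwrite("pics/s2.png",np.clip(im*1.6,0,255))
E
```

```text
[ 0.46422421 -0.28276829  0.13763974][ WARN:0@1.602] global loadsave.cpp:1063 imwrite_ Unsupported depth image for selected encoder is fallbacked to CV_8U.
```

View pics/s2.png

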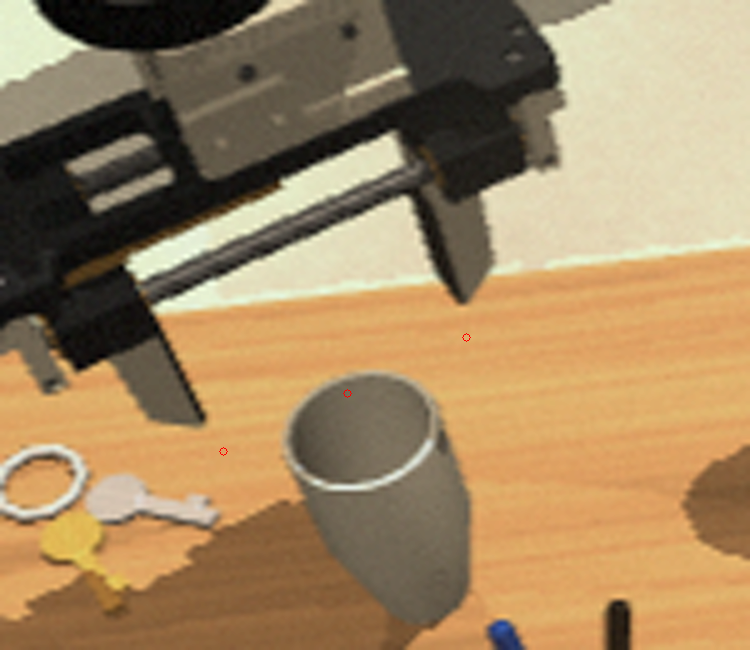

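Marked circles are the projected TCP and inner fingertips. The real tips are at about (203,424) and (463,302) in the crop, roughly (−3,−6) px from prediction. That's either z (tips shorter) or x, and the top view should tell me which.

```bash
python3 - <<'E'
from h import *;from cell import get_image,observe
s=get_image("scene");t=get_image("top");o=observe();p=o["position"];M=R.from_rotvec(o["ee_rot"]).as_matrix();y=M[:,1]
p0=proj(s,p)
for n,v in(("x",(-.014,0,0)),("y",(0,-.014,0)),("z",(0,0,.014))):print(n,proj(s,p+np.array(v))-p0)
im=crop(t,345,160,130,120,6)
im=np.clip(im*1.6,0,255).astype(np.uint8)
for k in(-.046,.046,0):
    q=(proj(t,p+k*y)-[345,160])*6+3;cv2.circle(im,tuple(int(v) for v in q),4,(0,0,255),1)
cv2.imwrite("pics/t2.png",cv2.resize(im,(780,720))[:600])
E
```

```text
x [ 0.20351444 -5.99521215]
y [-8.08282236  0.96093717]
z [-2.10992672 -5.15661101]
```

View pics/t2.png

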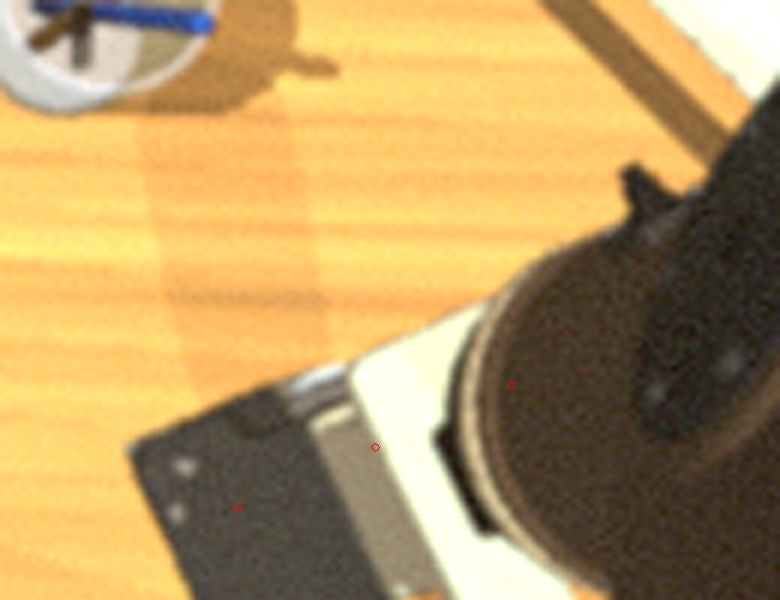

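Top view: the body sits where the TCP predicts in x/y (no 14 mm x error), so the offset is in z and the fingertips end somewhat higher than expected. I'll descend a little lower than nominal, staying on the band with the body clear of the rim, and grip.

Request:
{"method": "drive_tool", "body": {"steps": [[0, 0, 0, -12, 0], [0, 0, 0, -12, 0], [0, 0, 0, -12, 0], [0, 0, 0, -12, 0], [0, 0, 0, -12, 0], [0, 0, 0, -12, 0], [0, 0, 0, 0, 0], [0, 0, 0, 0, 0], [0.2, 0, 0, 0, 0], [0.4, 0, 0, 0, 0], [0.6, 0, 0, 0, 0], [0.6, 0, 0, 0, 0], [0.6, 0, 0, 0, 0], [0.6, 0, 0, 0, 0], [0.6, 0, 0, 0, 0]], "grip_force": 10}}

```text
clock: 3.58
position: [0.464, -0.2822, 0.0652]
ee_rot: [3.064, 0.693, 0.0]
force: [-0.3, 0.8, 1.9]
width: 0.617
gripper_force: 10.0
```

```bash
python3 - <<'E'
from h import *;from cell import get_image,observe
s=get_image("scene");o=observe();print(o["position"],o["width"],o["gripper_force"],o["force"])
cv2.imwrite("pics/s3.png",cv2.convertScaleAbs(crop(s,40,80,150,130,4),alpha=1.6))
E
```

```text
[ 0.46403551 -0.28219788  0.06525292] 0.6139766348502623 10.00081367092207 [-0.14228367  0.27729941  2.88677065]
```

View pics/s3.png

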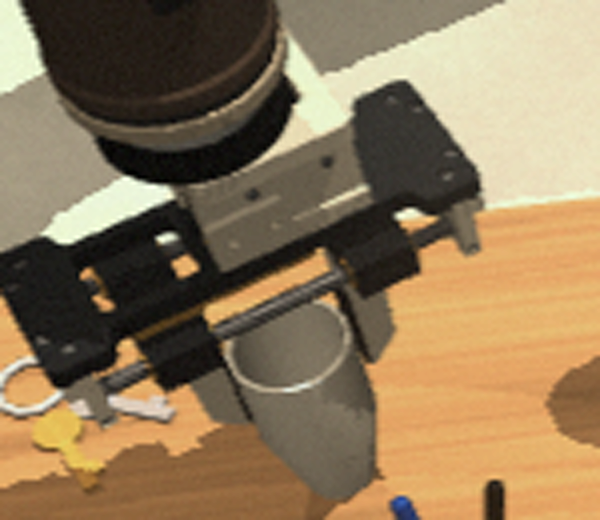

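The grip is good: opening 56.5 mm, which matches the band, and the pads are on the upper part of the cup. Now I'll lift.

Request:
{"method": "drive_tool", "body": {"steps": [[0.6, 0, 0, 6, 0], [0.6, 0, 0, 12, 0], [0.6, 0, 0, 22, 0], [0.6, 0, 0, 22, 0], [0.6, 0, 0, 22, 0], [0.6, 0, 0, 22, 0], [0.6, 0, 0, 22, 0], [0.6, 0, 0, 14, 0], [0.6, 0, 0, 8, 0], [0.6, 0, 0, 0, 0]]}}

```text
clock: 4.47
position: [0.4646, -0.2826, 0.2168]
ee_rot: [3.062, 0.692, 0.003]
force: [0.3, 0.2, -1.1]
width: 0.616
gripper_force: 10.0
```

Request:
{"method": "drive_tool", "body": {"steps": [[0.6, 0, 10, 0, 0], [0.6, 0.5, 20, 0, -0.04], [0.6, 1, 26, 0, -0.04], [0.6, 1, 26, 0, -0.04], [0.6, 1, 26, 0, -0.04], [0.6, 1, 26, 0, -0.04], [0.6, 1, 26, 0, -0.04], [0.6, 1, 26, 0, -0.04], [0.6, 1, 26, 0, -0.04], [0.6, 1, 26, 0, -0.04], [0.6, 1, 26, 0, -0.04], [0.6, 1, 26, 0, -0.04], [0.6, 1, 26, 0, -0.04], [0.6, 1, 26, 0, -0.04], [0.6, 1, 26, 0, -0.04], [0.6, 1, 26, 0, -0.04], [0.6, 1, 26, 0, -0.04], [0.6, 1, 20, 0, -0.03], [0.6, 1, 5.5, 0, 0], [0.6, 1, 0, 0, 0]]}}

```text
clock: 6.13
position: [0.4809, 0.1654, 0.2137]
ee_rot: [3.122, -0.346, -0.004]
force: [0.1, -0.1, -1.7]
width: 0.616
gripper_force: 10.0
```

Request:
{"method": "drive_tool", "body": {"steps": [[0.6, 0, 0, 0, 0], [0.6, 0, 0, 0, 0], [0.6, 0, 0, 0, 0]]}}

```text
clock: 6.38
position: [0.4823, 0.1618, 0.2147]
ee_rot: [3.121, -0.356, -0.001]
force: [0.1, -0.1, -1.6]
width: 0.61
gripper_force: 10.0
```

```bash
python3 - <<'E'
from h import *;from cell import get_image,observe
s=get_image("scene");o=observe();p=o["position"];print(p,o["width"],o["gripper_force"],o["force"],o["joints"].round(2))
cv2.imwrite("pics/s4.png",cv2.convertScaleAbs(crop(s,255,50,190,150,4),alpha=1.5))
for z in(-.001,.001,.05):print(z,((proj(s,[p[0],p[1],.168+z])-[255,50])*4).round())
print(((proj(s,[.4815,.1635,.093])-[255,50])*4).round())
E
```

```text
[0.48238536 0.16197045 0.21485588] 0.6116982225548752 9.999290937557817 [-0.39009521 -0.39426026 -0.90867528] [-0.2   0.25 -0.28  1.81  0.08  1.09 -2.31]
-0.001 [416. 301.]
0.001 [417. 298.]
0.05 [436. 217.]
[394. 408.]
```

View pics/s4.png

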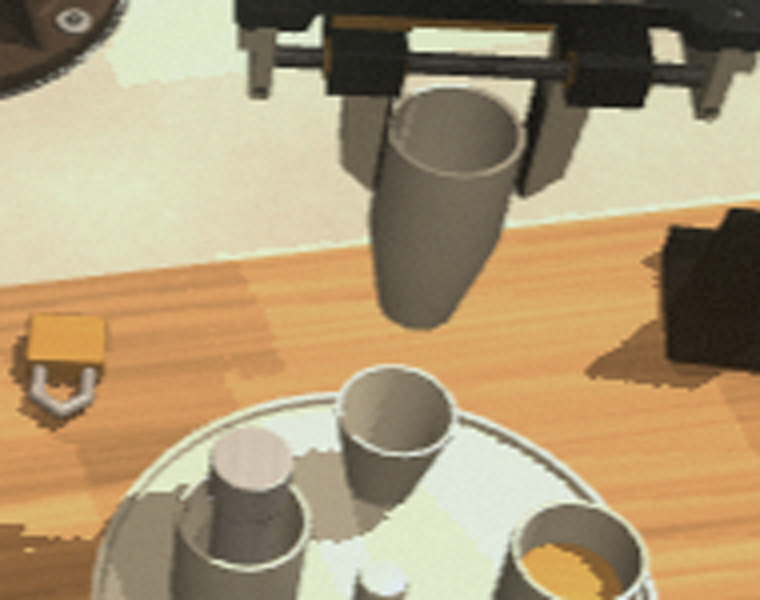

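The cup hangs upright over the socket. The foot is at about (418,302) in the crop, which is where the projection puts it, and the mouth is at about (395,410) against a predicted (394,408). I only need +1 mm in y before lowering.

Request:
{"method": "drive_tool", "body": {"steps": [[0.6, 0, 1, -6, 0], [0.6, 0, 0, -12, 0], [0.6, 0, 0, -12, 0], [0.6, 0, 0, -12, 0], [0.6, 0, 0, -12, 0], [0.6, 0, 0, -12, 0], [0.6, 0, 0, -8, 0], [0.6, 0, 0, -6, 0], [0.6, 0, 0, -4, 0], [0.6, 0, 0, -4, 0], [0.6, 0, 0, -4, 0], [0.6, 0, 0, -4, 0], [0.6, 0, 0, 0, 0], [0.6, 0, 0, 0, 0]]}}

```text
clock: 7.6
position: [0.4824, 0.1643, 0.119]
ee_rot: [3.122, -0.353, -0.0]
force: [-0.3, 0.3, -1.7]
width: 0.615
gripper_force: 10.0
```

```bash
python3 - <<'E'
from h import *;from cell import get_image,observe
s=get_image("scene");o=observe();p=o["position"];print(p,o["width"],o["gripper_force"],o["force"])
cv2.imwrite("pics/s5.png",cv2.convertScaleAbs(crop(s,255,70,190,150,4),alpha=1.5))
E
```

```text
[0.48251429 0.16435641 0.1191911 ] 0.6151375688322102 9.999367534182966 [-0.28431194 -0.15640632 -1.75346404]
```

View pics/s5.png

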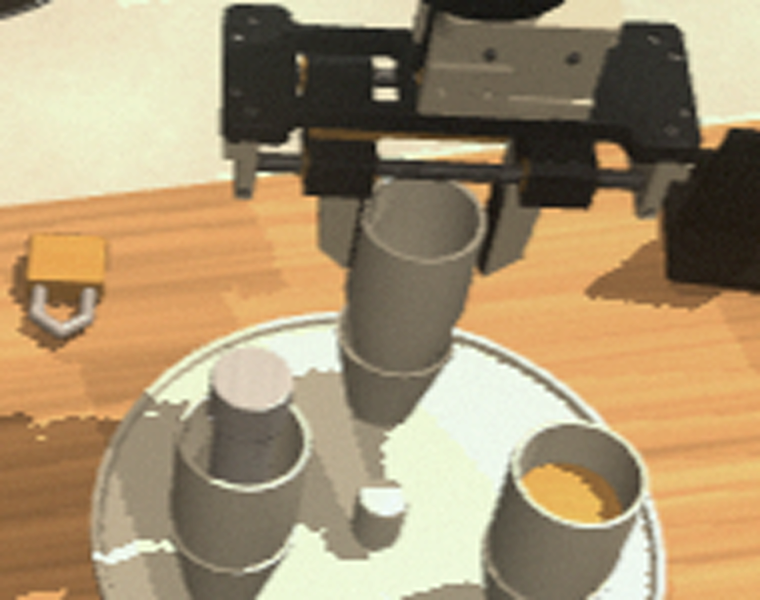

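The cup is well inside the socket, centred and not touching (force is its weight only), with about 17 mm left. I'll lower it slowly.

Request:
{"method": "drive_tool", "body": {"steps": [[0.6, 0, -0.5, -2, 0], [0.6, 0, 0, -2, 0], [0.6, 0, 0, -2, 0], [0.6, 0, 0, -2, 0], [0.6, 0, 0, -2, 0], [0.6, 0, 0, -2, 0], [0.6, 0, 0, 0, 0], [0.6, 0, 0, 0, 0]]}}

```text
clock: 8.32
position: [0.4822, 0.1639, 0.1069]
ee_rot: [3.122, -0.353, -0.001]
force: [0.1, 0.3, -1.3]
width: 0.615
gripper_force: 10.0
```

Request:
{"method": "drive_tool", "body": {"steps": [[0.6, 0, 0, -1, 0], [0.6, 0, 0, -1, 0], [0.6, 0, 0, 0, 0], [0.6, 0, 0, 0, 0]]}}

```text
clock: 8.65
position: [0.4823, 0.1639, 0.105]
ee_rot: [-3.122, 0.353, 0.0]
force: [-1.5, 1.1, -1.1]
width: 0.617
gripper_force: 10.0
```

Request:
{"method": "drive_tool", "body": {"steps": [[0.6, 0, 0, -1, 0], [0.6, 0, 0, 0, 0], [0.6, 0, 0, 0, 0]]}}

```text
clock: 8.9
position: [0.4823, 0.1639, 0.104]
ee_rot: [-3.122, 0.353, 0.0]
force: [-1.5, 1.7, 0.7]
width: 0.615
gripper_force: 10.0
```

Request:
{"method": "drive_tool", "body": {"steps": [[0.6, -0.7, 0.3, 0, 0], [0.6, 0, 0, -0.7, 0], [0.6, 0, 0, 0, 0], [0.6, 0, 0, 0, 0]]}}

```text
clock: 9.23
position: [0.4817, 0.164, 0.1033]
ee_rot: [3.122, -0.353, -0.0]
force: [-0.0, 0.6, -0.4]
width: 0.616
gripper_force: 10.0
```

Request:
{"method": "drive_tool", "body": {"steps": [[0.6, 0, 0, -0.7, 0], [0.6, 0, 0, 0, 0], [0.6, 0, 0, 0, 0]]}}

```text
clock: 9.48
position: [0.4817, 0.1641, 0.1027]
ee_rot: [3.122, -0.353, 0.0]
force: [-1.9, 0.8, 1.9]
width: 0.614
gripper_force: 10.0
```

Request:
{"method": "drive_tool", "body": {"steps": [[0.6, -0.6, 0.2, 0, 0], [0.6, 0, 0, -0.7, 0], [0.6, 0, 0, 0, 0], [0.6, 0, 0, 0, 0]]}}

```text
clock: 9.82
position: [0.4815, 0.1643, 0.1024]
ee_rot: [-3.122, 0.353, -0.001]
force: [-1.1, -0.4, 5.0]
width: 0.615
gripper_force: 10.0
```

Vertical contact is now about 6 N, so the cup is seated. I'll release gently.

Request:
{"method": "drive_tool", "body": {"steps": [[0.5, 0, 0, 0, 0], [0.3, 0, 0, 0, 0], [0.15, 0, 0, 0, 0], [0, 0, 0, 0, 0], [0, 0, 0, 0, 0], [0, 0, 0, 0, 0], [0, 0, 0, 0, 0]], "grip_force": 3}}

```text
clock: 10.4
position: [0.481, 0.1642, 0.1018]
ee_rot: [3.121, -0.353, -0.0]
force: [-0.4, 0.5, -0.1]
width: 0.981
gripper_force: 0.0
```

Request:
{"method": "drive_tool", "body": {"steps": [[0, 0, 0, 8, 0], [0, 0, 0, 15, 0], [0, 0, 0, 20, 0], [0, 0, 0, 25, 0], [0, 0, 0, 25, 0], [0, 0, 0, 25, 0], [0, 0, 0, 20, 0], [0, 0, 0, 0, 0], [0, 0, 0, 0, 0]]}}

```text
clock: 11.15
position: [0.4817, 0.1646, 0.2415]
ee_rot: [-3.12, 0.353, -0.004]
force: [0.0, -0.3, 0.1]
width: 1.001
gripper_force: 0.0
```

```bash
python3 - <<'E'
from h import *;from cell import get_image,observe
s=get_image("scene");o=observe();print(o["position"],o["width"],o["force"])
im=cv2.convertScaleAbs(crop(s,80,60,380,220,2),alpha=1.5)
for z in(.118,.155):
    q=(proj(s,[.4815,.164,z])-[80,60])*2;cv2.circle(im,tuple(int(v) for v in q),3,(0,0,255),1)
cv2.imwrite("pics/s6.png",im)
E
```

```text
[0.48106977 0.1642778  0.24027315] 1.002067147928162 [-0.10894368 -0.15618603 -0.0357895 ]
```

View pics/s6.png

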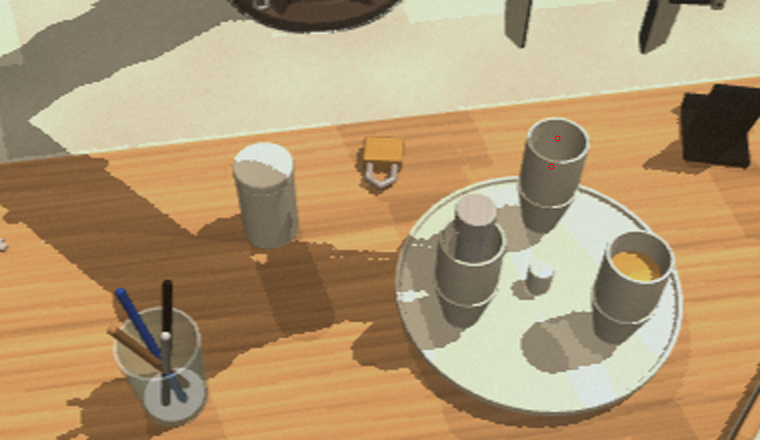

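The cup stands upright in the socket with its rim centre at about (557,141) in the crop, where a seated cup's rim should project. The canister and pen glass haven't moved and the gripper is clear.

```bash
python3 -c "
from cell import arm;print(arm.sign_off())"
```

```text
the job is handed in; nothing more can be done
None
```

The cup stands upright in the empty socket, lowered in held, let go on light contact (about 6 N) and handed in at about 11 s on the robot clock; the last picture shows the canister and pen glass undisturbed, but sign-off returned no verdict.

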